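# Knock the release pin home and lift the turned shaft out of its V-blocks

### The arm

A 7-joint arm with a two-finger parallel gripper is mounted at the origin on the work surface. World frame = base frame: x ahead of the robot, y to its left, z up, the work surface at z = 0. Lengths are in mm, angles in rad, forces in N, time in s.
With the tool pointing down it reaches from about 425 to 825 mm from the base axis. Payload 3.6 kg.
Tool frame: the origin (TCP) lies on the centre line of the jaws, within the pads' length; the fingertips stand 17 mm ahead of it and the grasp point (between the pads) lies 2 mm behind it; z points along the fingers, y is the direction in which the jaws open and shut (so a half turn about z gives the same grasp; the last joint's range is limited). The gripper opens to 85 mm and grips with 20 to 120 N. Pads are 22 mm wide; open, the fingers measure 114 mm over their backs; the gripper's body (76 mm by 85 mm) begins 54 mm behind the grasp point. The pads swing forward as they close: fully open they stand 13 mm farther back than shut.
Start: joints at [1.244, 0.615, -0.013, 1.423, 0.008, 1.103, -0.04], TCP at [191.975, -620.975, 248.297] pointing down, gripper open.
Joint ranges: [-3.12, 3.12], [-0.3, 2.06], [-1.34, 1.32], [0.26, 2.42], [-1.36, 4.5], [0.01, 1.98], [-2.84, 2.84]. Speed limits (rad/s): [2.79, 2.79, 3.14, 3.14, 3.14, 3.14, 3.14].

### API

Orientations are given as [roll, pitch, yaw] about the fixed x, y, z axes, in that order (R = Rz(yaw) Ry(pitch) Rx(roll)).
In Python, from bench import ctrl, viewer gives the robot as it stands. The module is installed in compiled form; this text tells all that it offers.
- The arm moves only by the shell command python3 -m creep 'ROWS' [FORCE]. ROWS is JSON, a list that holds one entry, the list of rows, each a list of 5 numbers: the shift along the tool's x, y, z in mm, then the turn about the tool's z in degrees, then the opening, from 0 (shut) to 1 (fully open). In form: [[[dx, dy, dz, yaw, gripper], ...]]. A call has 1 to 5 rows; each row is the pose to reach, as a shift and turn from the pose measured when the call began, along the tool's axes at that moment; what a row does not reach only later rows make up. A row lasts 1/12 s, in which the tool goes at most 41.7 mm and 7.16 degrees, less where a joint would pass 70% of its speed; a pose out of reach is approached as far as the arm can. A call with a gripper value outside its range is refused whole. The fingers move at their own pace and stop on an object; FORCE is the grip in N (left out, the last holds). Time passes only in rows, so rows that repeat a pose let the fingers close. It gives the time, the measured TCP pose, the force and the opening at its end, in the units of the state.
- ctrl.get_state(): the state, without advancing time (a new reading comes with each control period).
- viewer.capture(name): name is "side" or "top" or "wrist"; returns the picture (400x640x3 uint8, red, green, blue); there is no depth.
- viewer.camera_params(name): a dict with "intrinsics" (3x3 intrinsics, pixels), "k1" (the pictures are not rectified: a ray, as slopes to the right and down, at radius r is drawn at 1 + k1 r^2 times it, then the intrinsics apply), "position" and "rotation" of the camera in the world; the wrist camera has in their place "T_tool_cam" (4x4, takes a point from camera to tool coordinates, whose origin is the TCP and whose axes are the flange's). Camera axes: x right, y down, z forward; pixel columns grow to the right and rows downward; lengths in mm; the calibration is good to about 2 mm. A picture is of the moment at which its call begins: read the wrist's pose just before it. camera_params takes no time and is no camera call.
- ctrl.job_done(): hands the job in, once; it reports no verdict.
The state is a dict: "time": time; "joints": joint angles; "joint_vel": joint speeds; "tau": joint torques, N m; "position": TCP position; "ee_rot": TCP orientation; "force": force on the tool from outside, world axes, zero at the start; "ft_torque": the same for the moment, N m; "finger_gap": opening from 0.0 (shut) to 1.0 (fully open).
Only numpy, scipy, OpenCV 4.12 (cv2) and the standard library are available. Lean on these libraries where they do the work, as an engineer would, in place of code of your own. Each camera call takes 0.05 s, during which the arm holds its last target.

### The job

Pick up the mallet and use its head to drive the red-topped sprung release pin of the green fixture fully down, which swings the yellow clamp arm off the shaft; then put the mallet back on its black rubber mat and let go of it. Then take the aluminium shaft, which balances at its blue band, lift it out of the V-blocks until it is about 10 cm higher than it lay, keeping it level all the way, and finish while still holding it there, level and steady, touching nothing but the gripper. Do not press the pin with the gripper, do not touch the shaft with the mallet, never drop the shaft, and leave the other things on the bench where they are.

Things in the scene. Friction and masses are not known exactly. Their poses are not given: they have to be found in the camera images.
- fixture: green plate 180 x 250 x 12 mm fixed to the bench; origin on the bench, z up. In its frame two V-blocks (25 mm along y, 50 along x, top 67 mm high) at x = 30, y = -78 and +62 mm carry the shaft along y, axis 62 mm high. At y = -78 mm: grey housing x = -92 to -7 mm, 42 mm high; pin guide (34 mm across, 75 mm high) at x = -75; clamp post (24 mm across, 85 mm high) at x = -20
- pin (a joint): release pin, how far it is pushed straight down (m): 0 = up as found, 0.012 = fully down. A steady push of about 9 N moves it; a light spring (1.5 N) works against it but its friction detent keeps it where it is left
- pin_top (a point): centre of the top face of the pin's red head (20 mm across), about 104 mm above the bench when up, 92 mm when down; z up
- clamp_arm (a joint): yellow swing clamp arm (66 x 18 x 8 mm, underside 3 mm above the shaft, top 85 mm above the bench), geared to the pin: 0 = across the shaft over the V-block at the fixture's y = -78 mm, holding it down; 1.5 rad = swung outwards along the fixture's -y, clear of the shaft
- shaft: loose aluminium shaft, 240 mm long, 24 mm in diameter, about 0.36 kg, with a flange 44 mm across and 16 mm thick at its +y end. Origin on its axis at the balance point, in the middle of a blue band 24 mm wide; y along the shaft: flange ends at +105 mm, plain end at -135 mm. About 95 mm are free between the V-blocks round the band
- shaft_balance (a point): the point of balance on the shaft's axis, in the middle of the blue band; y runs along the shaft towards the flange
- mallet_grip (a point): a good place to grip the mallet: on the centre line of its wooden handle (22 mm wide, 26 mm high, reaching from 20 to 160 mm behind the head's centre), 55 mm behind the head's centre, 49 mm above the bench; x along the level handle towards the head, z up
- mallet_head (a point): centre of the mallet head, a cylinder 46 mm in diameter and 90 mm tall with orange faces, standing upright on one face: the lower striking face is 45 mm below this point; x away from the handle, z up. 55 mm along x from the grip point
- mallet: the mallet, 0.42 kg; origin at the centre of the head's lower striking face, x away from the handle, z up
- mat_center (a point): centre of the top of the black rubber mat, 230 (x) x 170 (y) x 4 mm, fixed, on which the mallet stands; x along its length
- collar_c (a point): brass collar standing on its flat side, 52 mm outside, 28 mm high, a bystander; its centre
- tin_c (a point): steel tin, 66 mm across, 85 mm high, a bystander; its centre
- screwdriver_grip (a point): screwdriver lying on the bench, a bystander; a point in its handle
- spanner_grip (a point): spanner lying on the bench, a bystander; a point in its handle
- oil_c (a point): red oil bottle, 60 mm across, 150 mm high, a bystander; its centre
- block_c (a point): wooden block 90 x 60 x 50 mm, a bystander; its centre
Not all that is in view belongs to the job. Leave any turquoise look-alike of the mallet alone.

How it is judged:
By the outcome, as a careful person would: the job done as asked, in the order asked, and still so for the second after the job is handed in, while the arm keeps its last pose, push and grip.
It also fails if it takes over 64 s, if anything falls off the work surface, if the arm or the gripper's body presses on something with over 40 N, if the wrist force passes 120 N, or if a joint passes its speed limit or range.

## Working session

There is one attempt and no reset: what is moved stays moved. The work goes in short steps, Python scripts to look and compute and a shell command to move; the robot and the scene stay as the last step left them, time stands still between calls to the robot, and variables do not carry over. Pictures are saved under pics/ and viewed, and the job is handed in when it is done.

```bash
mkdir -p pics; cat > h.py <<'E'
from bench import ctrl, viewer
import numpy as np, cv2, json
from scipy.spatial.transform import Rotation as R
def st():
    s=ctrl.get_state(); return s
def snap(cam,fn,crop=None,scale=1):
    s=ctrl.get_state(); im=viewer.capture(cam); b=cv2.cvtColor(im,cv2.COLOR_RGB2BGR)
    cv2.imwrite('pics/full_'+fn,b)
    np.savez('pics/'+fn+'.npz',p=s['position'],r=s['ee_rot'])
    return s,b
def crop(src,dst,u0,v0,u1,v1,k):
    b=cv2.imread('pics/'+src)[v0:v1,u0:u1]; cv2.imwrite('pics/'+dst,cv2.resize(b,None,fx=k,fy=k,interpolation=cv2.INTER_CUBIC))
def campose(cam,s=None):
    P=viewer.camera_params(cam); K=np.array(P['intrinsics']);k1=P['k1']
    if cam=='wrist':
        T=np.array(P['T_tool_cam']); Rt=R.from_euler('xyz',s['ee_rot']).as_matrix()
        return K,k1,Rt@T[:3,3]+np.array(s['position']),Rt@T[:3,:3]
    return K,k1,np.array(P['position']),np.array(P['rotation'])
def ray(cam,uv,s=None):
    K,k1,p,Rm=campose(cam,s)
    d=np.array([(uv[0]-K[0,2])/K[0,0],(uv[1]-K[1,2])/K[1,1]]); x=d.copy()
    for _ in range(30): x=d/(1+k1*(x@x))
    v=Rm@np.array([x[0],x[1],1]); return p,v
def onz(cam,uv,z,s=None):
    p,v=ray(cam,uv,s); return p+v*(z-p[2])/v[2]
def proj(cam,X,s=None):
    K,k1,p,Rm=campose(cam,s); c=Rm.T@(np.array(X)-p); x=c[:2]/c[2]; x=x*(1+k1*(x@x))
    return np.array([K[0,0]*x[0]+K[0,2],K[1,1]*x[1]+K[1,2]])
def tri(obs):
    A=np.zeros((3,3));b=np.zeros(3)
    for cam,uv,s in obs:
        p,v=ray(cam,uv,s);v=v/np.linalg.norm(v);M=np.eye(3)-np.outer(v,v);A+=M;b+=M@p
    return np.linalg.solve(A,b)
def old(fn):
    z=np.load('pics/'+fn+'.npz'); return dict(position=z['p'],ee_rot=z['r'])
E
python3 - <<'E'
from h import *
print(st())
for c in ['top','side','wrist']:
    snap(c,c+'0.png'); P=viewer.camera_params(c); print(c,P)
E
```

```text
{'time': 0.0, 'joints': array([ 1.24448309,  0.6159231 , -0.01264292,  1.42493631,  0.00813043,
        1.10340083, -0.04039964]), 'joint_vel': array([ 0.0007236 ,  0.00055082, -0.00183716, -0.0041876 , -0.00127502,
        0.00055449,  0.00060619]), 'tau': array([ 1.68810670e-04, -4.69225860e+01,  2.59021847e-01, -1.71036744e+01,
        9.88069136e-03,  9.50276968e-03,  2.64179846e-06]), 'position': array([ 191.76916185, -620.29494766,  247.12311386]), 'ee_rot': array([-3.13897621e+00,  5.06451986e-05,  2.99915898e-01]), 'force': array([ 0.21015764, -0.08563125,  0.18542376]), 'ft_torque': array([ 0.00273234,  0.02647575, -0.00311701]), 'finger_gap': 0.9976784087522783}
top {'intrinsics': array([[415.49072689,   0.        , 312.8622545 ],
       [  0.        , 415.49072689, 200.01650646],
       [  0.        ,   0.        ,   1.        ]]), 'k1': 0.01132999523208056, 'position': array([ 382.85803483,  -16.39615692, 1561.4009788 ]), 'rotation': array([-3.03490097,  0.02295922, -1.58562428])}
side {'intrinsics': array([[499.267405  ,   0.        , 317.63853909],
       [  0.        , 499.267405  , 204.77112671],
       [  0.        ,   0.        ,   1.        ]]), 'k1': -0.049913270320131986, 'position': array([ 292.80250398, -994.99089007, 1228.07148397]), 'rotation': array([-2.41107967, -0.01558945, -0.22910138])}
wrist {'intrinsics': array([[283.12388996,   0.        , 315.87137863],
       [  0.        , 283.12388996, 199.17011668],
       [  0.        ,   0.        ,   1.        ]]), 'k1': -0.021678431153574717, 'T_tool_cam': array([[-6.37593733e-04, -9.64244256e-01, -2.65014353e-01,
         6.71117004e+01],
       [ 9.99999773e-01, -6.72165888e-04,  3.97658021e-05,
         2.84213171e-01],
       [-2.16477555e-04, -2.65014268e-01,  9.64244466e-01,
        -1.27159048e+02],
       [ 0.00000000e+00,  0.00000000e+00,  0.00000000e+00,
         1.00000000e+00]])}
```

Rotation is given as rpy; fix that and look.

```bash
sed -i "s/np.array(P\['rotation'\])$/R.from_euler('xyz',P['rotation']).as_matrix()/" h.py; grep -n "from_euler" h.py
```

```text
16:        T=np.array(P['T_tool_cam']); Rt=R.from_euler('xyz',s['ee_rot']).as_matrix()
18:    return K,k1,np.array(P['position']),R.from_euler('xyz',P['rotation']).as_matrix()
```

View pics/full_top0.png

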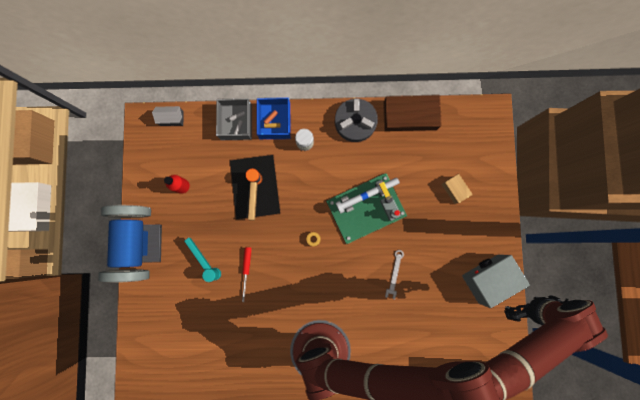

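View pics/full_side0.png

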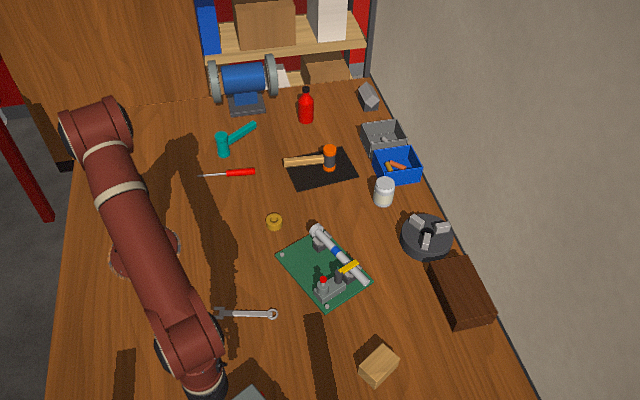

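View pics/full_wrist0.png

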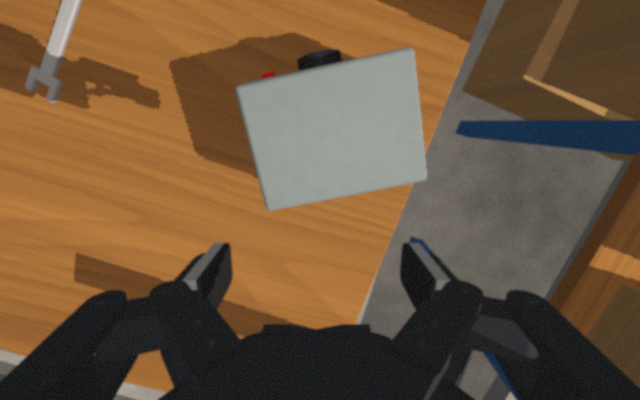

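The top view shows the orange-headed mallet at (253,177) on the black mat, the turquoise decoy at (208,272), and the green fixture at (367,208). The shaft runs (340,207)–(398,182), and the red pin is at (395,213). Candidates for the mallet are orange/wood (253,177), turquoise (208,272) and the screwdriver (246,262). I choose the orange one on the black mat. Next, crops to check that.

```bash
python3 - <<'E'
from h import *
crop('full_top0.png','c1.png',215,140,315,240,6)
crop('full_top0.png','c2.png',315,155,425,255,6)
crop('full_side0.png','c3.png',265,125,375,205,6)
crop('full_side0.png','c4.png',265,210,385,320,5)
E
```

```text
(no output)
```

View pics/c1.png

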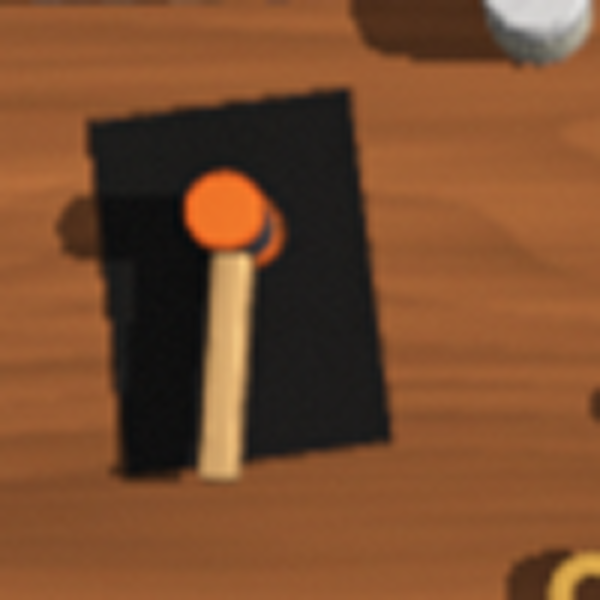

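View pics/c2.png

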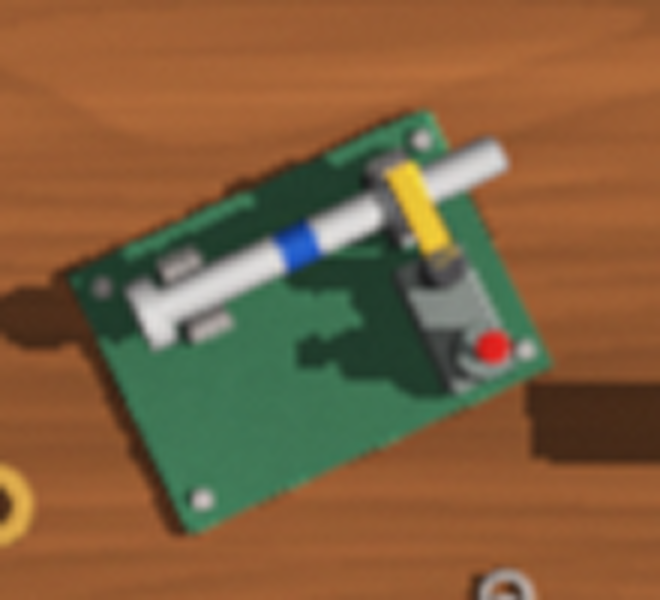

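View pics/c3.png

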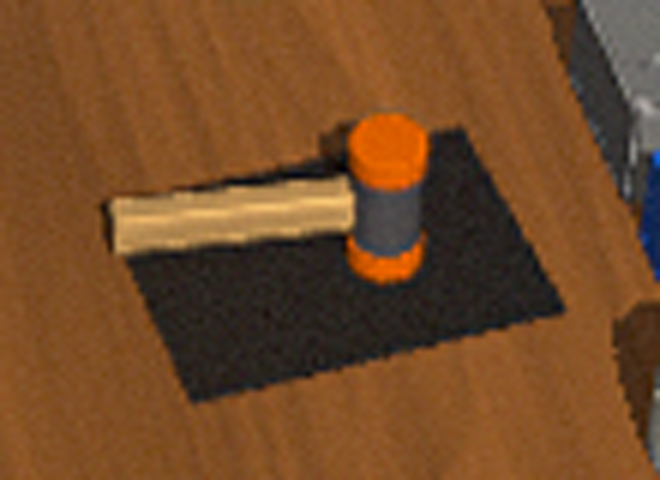

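View pics/c4.png

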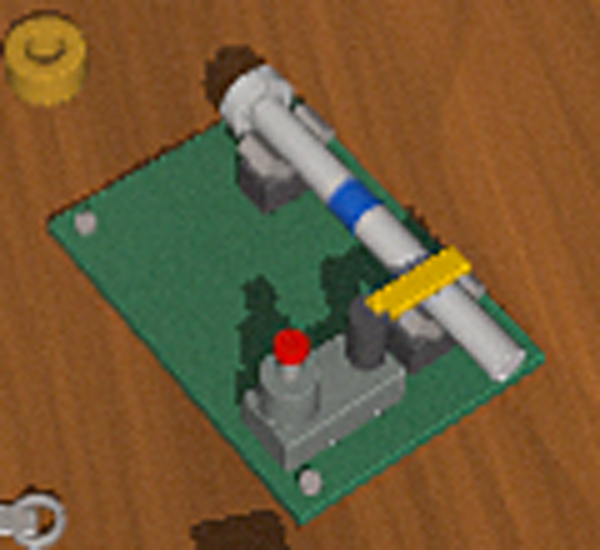

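The crops confirm the choice: orange faces, a wooden handle and the black mat. Compute positions.

```bash
python3 - <<'E'
from h import *
np.set_printoptions(precision=1,suppress=True)
def t(u,v,z): return onz('top',(u,v),z)
c=lambda x,y:(215+x/6-.4,140+y/6-.4)
d=lambda x,y:(315+x/6-.4,155+y/6-.4)
s3=lambda x,y:(265+x/6-.4,125+y/6-.4)
s4=lambda x,y:(265+x/5-.4,210+y/5-.4)
h=t(*c(225,210),94); he=t(*c(220,475),62); hs=t(*c(233,255),62)
print('head',h,'end',he,hs,'tri',tri([('top',c(225,210),None),('side',s3(390,138),None)]), onz('side',s3(390,138),94))
print('handle end side', onz('side',s3(113,205),62),onz('side',s3(113,228),49))
print('dir',np.degrees(np.arctan2(*(h-he)[1::-1])),np.degrees(np.arctan2(*(hs-he)[1::-1])))
print('pin',t(*d(492,347),104),onz('side',s4(291,343),104),tri([('top',d(492,347),None),('side',s4(291,343),None)]))
print('band',t(*d(298,246),66),onz('side',s4(353,204),68),tri([('top',d(298,246),None),('side',s4(353,204),None)]))
a=t(*d(155,315),64);b=t(*d(495,157),64);print('shaft',a,b,np.linalg.norm(a-b),np.degrees(np.arctan2(*(a-b)[1::-1])))
m=[t(*c(*q),4) for q in [(90,122),(350,90),(390,440),(125,477)]];print('mat',m,np.mean(m,0))
f=[t(*d(*q),12) for q in [(432,110),(68,275),(190,535),(552,368)]];print('fix',f,np.mean(f,0))
for n,i in [('y+',(0,1)),('x',(2,1))]: print(n,np.degrees(np.arctan2(*(f[i[1]]-f[i[0]])[1::-1])),np.linalg.norm(f[i[1]]-f[i[0]]))
print('oil',t(180,184,75),'tin',t(305,139,85),'collar',t(314,239,28),'block',t(458,189,50))
E
```

```text
head [636.  231.6  94. ] end [479.5 239.9  62. ] [613.6 232.1  62. ] tri [636.7 230.5  99.2] [639.9 236.2  94. ]
handle end side [481.5 248.7  62. ] [480.1 243.6  49. ]
dir -3.0406167493375427 -3.33388376497417
pin [ 490.7 -277.7  104. ] [ 492.2 -277.9  104. ] [ 491.5 -277.8  104. ]
band [ 556.4 -170.5   66. ] [ 555.8 -170.    68. ] [ 555.9 -170.2   68.3]
shaft [516.3 -83.6  64. ] [ 608.6 -290.8   64. ] 226.8175267329072 114.02554197404092
mat [array([709.9, 333.2,   4. ]), array([727.5, 167. ,   4. ]), array([503.5, 142.9,   4. ]), array([483. , 309.7,   4. ])] [606.  238.2   4. ]
fix [array([ 647. , -262.1,   12. ]), array([546.9, -32.3,  12. ]), array([ 384.3, -104.5,   12. ]), array([ 483.9, -330.6,   12. ])] [ 515.5 -182.4   12. ]
y+ 113.51911234606919 250.70959128288274
x 23.96962184675317 177.93848225821395
oil [609.5 497.7  75. ] tin [764.9  40.4  85. ] collar [403.5  14.3  28. ] block [ 576.4 -512.4   50. ]
```

```bash
cat >> h.py <<'E'
def to(x,y,z,yawdeg):
    s=ctrl.get_state(); Rt=R.from_euler('xyz',s['ee_rot']).as_matrix()
    d=Rt.T@(np.array([x,y,z])-s['position']); cy=np.degrees(np.arctan2(Rt[1,0],Rt[0,0])); w=(cy-yawdeg+180)%360-180
    print('t %.2f pos %s yaw %.2f gap %.3f F %s'%(s['time'],np.round(s['position'],1),cy,s['finger_gap'],np.round(s['force'],1)),'-> shift',np.round(d,1),'turn %.1f'%w,'rpy',np.round(s['ee_rot'],4))
E
python3 -m creep '[[[33,-22,-4,0,1],[66,-44,-8,0,1],[99,-66,-12,0,1],[132,-88,-16,0,1],[165,-110,-20,0,1]]]' 
python3 -m creep '[[[33,-22,0,4,1],[66,-44,0,8,1],[99,-66,0,12,1],[132,-88,0,16,1],[150,-100,0,20,1]]]'
python3 -c "
from h import *
to(430,-330,270,-3)"
```

```text
time: 0.57
position: [317.8, -464.9, 267.5]
ee_rot: [-3.139, 0.0, 0.3]
force: [0.8, -0.9, -0.5]
finger_gap: 1.0
time: 0.98
position: [435.0, -319.7, 267.6]
ee_rot: [-3.136, -0.001, -0.046]
force: [-0.1, 0.8, 0.4]
finger_gap: 1.002
t 0.98 pos [ 435.  -319.7  267.6] yaw -2.63 gap 1.002 F [-0.1  0.8  0.4] -> shift [-4.6 10.5 -2.5] turn 0.4 rpy [-3.1357e+00 -6.0000e-04 -4.5900e-02]
```

```bash
python3 -m creep '[[[0,-50,-30,0,1],[0,-50,-30,0,1],[0,-50,-30,0,1]]]'; python3 -c "
from h import *
snap('wrist','w1.png')"
```

```text
time: 1.23
position: [440.2, -264.4, 299.9]
ee_rot: [-3.134, -0.005, -0.037]
force: [0.2, 0.8, 0.2]
finger_gap: 1.0
```

View pics/full_w1.png

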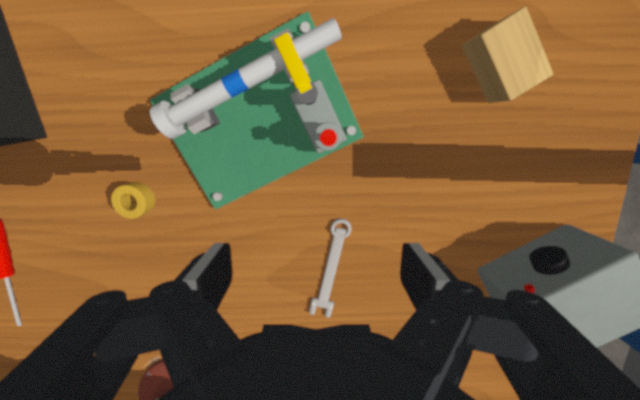

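```bash
python3 - <<'E'
from h import *
np.set_printoptions(precision=1,suppress=True)
crop('full_w1.png','c5.png',140,10,370,160,3.4)
s=old('w1.png')
print(onz('wrist',(328,136),104,s), onz('wrist',(235,83),70,s))
print(tri([('wrist',(328,136),s),('side',(322.8,278.2),None),('top',(396.6,212.4),None)]))
to(579,235,285,-3.2)
E
```

```text
[ 492.2 -278.7  104. ] [ 556.4 -171.3   70. ]
[ 491.7 -278.1  104.1]
t 1.28 pos [ 438.7 -267.4  298.9] yaw -2.31 gap 1.003 F [ 0.6 -0.6  0.2] -> shift [ 119.9 -507.6   17.3] turn 0.9 rpy [-3.1 -0.  -0. ]
```

View pics/c5.png

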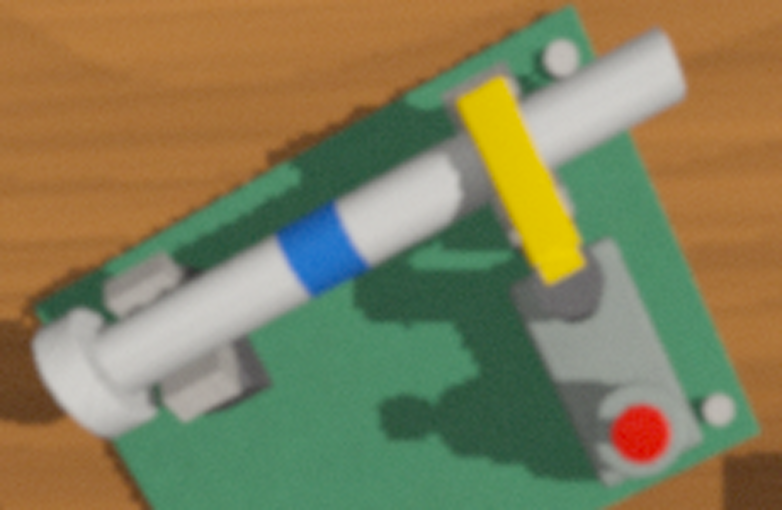

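The close wrist view shows the pin's red top at (328,136), the band at (235,83) and the clamp across the shaft. The pin position agrees across all three cameras, at about (491.7,-278,104). Heading to the mallet.

```bash
python3 -m creep '[[[9,-38,0,0,1],[18,-76,0,0,1],[28,-116,0,0,1],[38,-156,0,0,1],[48,-196,0,0,1]]]' >/dev/null
python3 -m creep '[[[9,-38,0,0,1],[18,-76,0,0,1],[28,-116,0,0,1],[38,-156,0,0,1],[48,-196,0,0,1]]]'
python3 -c "
from h import *
to(579,235,240,-3.2)"
```

```text
time: 2.12
position: [551.7, 119.7, 299.8]
ee_rot: [-3.138, -0.001, -0.047]
force: [0.6, -0.7, 0.2]
finger_gap: 0.998
t 2.12 pos [551.7 119.7 299.8] yaw -2.69 gap 0.998 F [ 0.6 -0.7  0.2] -> shift [  21.8 -116.3   60.2] turn 0.5 rpy [-3.1384e+00 -1.4000e-03 -4.6900e-02]
```

```bash
python3 -m creep '[[[7,-39,0,0,1],[14,-78,0,0,1],[22,-108,0,0,1],[22,-112,10,0,1],[22,-112,10,0,1]]]'
python3 -c "
from h import *
snap('wrist','w2.png')
to(579,235,240,-3.2)"
```

```text
time: 2.53
position: [578.1, 231.7, 286.8]
ee_rot: [-3.14, 0.004, -0.044]
force: [-1.5, -0.9, -0.5]
finger_gap: 1.0
t 2.58 pos [578.6 229.  287.8] yaw -2.73 gap 1.001 F [-0.1 -0.2  0.2] -> shift [ 0.2 -6.  47.8] turn 0.5 rpy [ 3.1412e+00  2.5000e-03 -4.7600e-02]
```

View pics/full_w2.png

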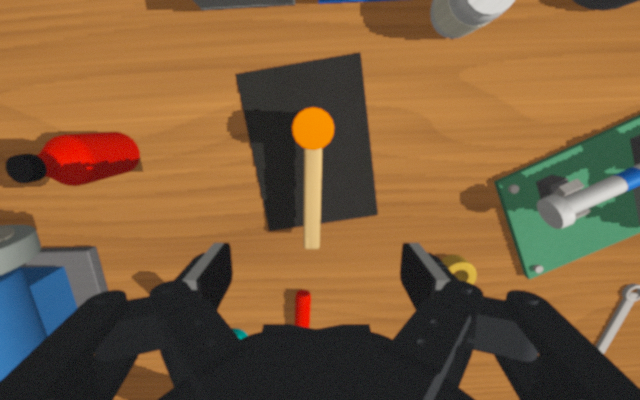

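```bash
python3 - <<'E'
from h import *
np.set_printoptions(precision=1,suppress=True)
s=old('w2.png'); 
h=onz('wrist',(313.5,128.5),94,s); a=onz('wrist',(315,150),62,s); b=onz('wrist',(312.3,248),62,s)
print(h,a,b,np.degrees(np.arctan2(*(h-b)[1::-1])),np.degrees(np.arctan2(*(a-b)[1::-1])))
m=[onz('wrist',q,4,s) for q in [(236,74),(360,53),(377,213),(270,231)]];print(m,np.mean(m,0))
crop('full_w2.png','c6.png',230,45,400,260,2.7)
E
```

```text
[637.3 231.7  94. ] [610.6 231.4  62. ] [479.4 241.   62. ] -3.380319113968126 -4.197420889233435
[array([711.1, 333.4,   4. ]), array([729.3, 166.7,   4. ]), array([505.7, 141.8,   4. ]), array([483.6, 307.3,   4. ])] [607.4 237.3   4. ]
```

View pics/c6.png

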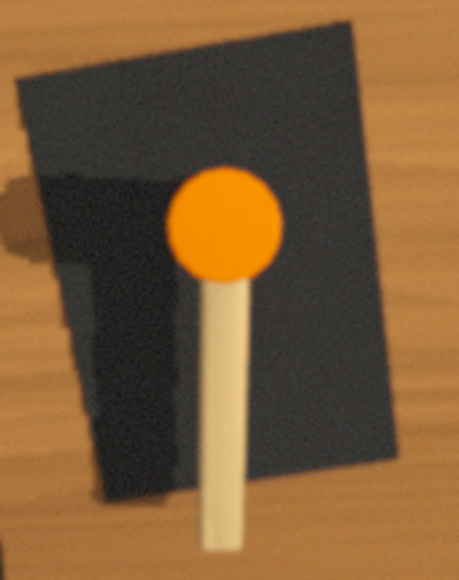

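```bash
python3 -m creep '[[[3,-6,30,1,1],[3,-6,65,1,1],[3,-6,100,1,1],[3,-6,130,1,1],[3,-6,140,1,1]]]'
python3 -c "
from h import *
to(582,235,48,-3.3)"
```

```text
time: 3.0
position: [579.6, 229.5, 143.1]
ee_rot: [3.134, 0.01, -0.07]
force: [-1.1, -0.8, 0.1]
finger_gap: 1.0
t 3.00 pos [579.6 229.5 143.1] yaw -3.98 gap 1.000 F [-1.1 -0.8  0.1] -> shift [ 3.  -6.4 95. ] turn -0.7 rpy [ 3.1342  0.0101 -0.0695]
```

```bash
python3 -m creep '[[[2,-5,25,-1,1],[2,-6,50,-1,1],[2,-6,65,-1,1],[2,-6,70,-1,1],[2,-6,70,-1,1]]]'
python3 -c "
from h import *
to(582,235,48,-3.3)"
```

```text
time: 3.42
position: [581.6, 232.7, 72.7]
ee_rot: [3.132, 0.011, -0.055]
force: [-0.4, 0.1, 0.4]
finger_gap: 1.0
t 3.42 pos [581.6 232.7  72.7] yaw -3.13 gap 1.000 F [-0.4  0.1  0.4] -> shift [ 0.6 -2.5 24.7] turn 0.2 rpy [ 3.1324  0.0111 -0.0546]
```

```bash
python3 -m creep '[[[1,-2,14,0,1],[1,-2,24,0,1],[1,-2,24,0,1],[1,-2,24,0,1]]]'
python3 -c "
from h import *
snap('wrist','w3.png')
to(582,235,48,-3.3)"
```

```text
time: 3.75
position: [582.2, 234.2, 48.3]
ee_rot: [3.132, 0.012, -0.055]
force: [-0.0, 0.2, -0.2]
finger_gap: 1.004
t 3.80 pos [582.5 234.5  48.8] yaw -3.13 gap 0.999 F [0.4 0.3 0. ] -> shift [-0.5 -0.5  0.8] turn 0.2 rpy [ 3.1325  0.0109 -0.0546]
```

View pics/full_w3.png

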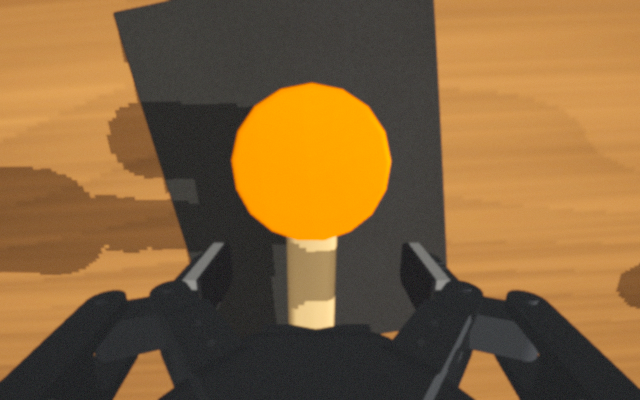

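The jaws straddle the handle, centred at about (312,280). Close with 100 N.

```bash
python3 -m creep '[[[0,0,0,0,0],[0,0,0,0,0],[0,0,0,0,0],[0,0,0,0,0],[0,0,0,0,0]]]' 100
python3 -m creep '[[[0,0,0,0,0],[0,0,0,0,0],[0,0,0,0,0],[0,0,0,0,0],[0,0,0,0,0]]]'
python3 -c "
from h import *
to(582,235,48,-3.3)"
```

```text
time: 4.22
position: [582.6, 234.6, 49.1]
ee_rot: [3.133, 0.011, -0.055]
force: [-0.1, 1.3, 1.7]
finger_gap: 0.297
time: 4.63
position: [582.6, 235.0, 49.4]
ee_rot: [3.133, 0.01, -0.054]
force: [-1.1, 0.2, 2.5]
finger_gap: 0.24
t 4.63 pos [582.6 235.   49.4] yaw -3.12 gap 0.240 F [-1.1  0.2  2.5] -> shift [-0.6  0.   1.4] turn 0.2 rpy [ 3.1334  0.0103 -0.0544]
```

```bash
python3 -m creep '[[[0,0,-5,0,0],[0,0,-15,0,0],[0,0,-35,0,0],[0,0,-60,0,0],[0,0,-90,0,0]]]'
python3 -m creep '[[[0,15,-30,0,0],[0,35,-60,0,0],[0,70,-90,0,0],[-3,105,-100,0,0],[-9,144,-105,0,0]]]'
python3 -c "
from h import *
to(442,-275,190,-3.3)"
```

```text
time: 5.05
position: [581.8, 234.3, 138.4]
ee_rot: [3.13, 0.016, -0.055]
force: [0.8, -0.2, -3.4]
finger_gap: 0.241
time: 5.47
position: [567.8, 91.2, 248.3]
ee_rot: [3.131, 0.01, -0.054]
force: [1.0, -2.2, -4.0]
finger_gap: 0.241
t 5.47 pos [567.8  91.2 248.3] yaw -3.07 gap 0.241 F [ 1.  -2.2 -4. ] -> shift [-105.5  371.8   63.2] turn 0.2 rpy [ 3.1311  0.01   -0.0535]
```

```bash
python3 -m creep '[[[-10,38,0,0,0],[-21,76,0,0,0],[-32,114,0,0,0],[-43,153,0,0,0],[-54,192,0,0,0]]]'
python3 -m creep '[[[-10,38,0,0,0],[-21,76,0,0,0],[-32,114,0,0,0],[-43,150,0,0,0],[-50,170,0,0,0]]]'
python3 -c "
from h import *
to(437.3,-274.8,190,-3.12)"
```

```text
time: 5.88
position: [501.6, -99.5, 250.9]
ee_rot: [3.131, 0.012, -0.054]
force: [0.7, -0.2, -4.5]
finger_gap: 0.241
time: 6.3
position: [438.5, -272.3, 253.3]
ee_rot: [3.127, 0.015, -0.061]
force: [0.2, -0.2, -4.2]
finger_gap: 0.242
t 6.30 pos [ 438.5 -272.3  253.3] yaw -3.51 gap 0.242 F [ 0.2 -0.2 -4.2] -> shift [-0.1  1.6 63.4] turn -0.4 rpy [ 3.127   0.0152 -0.0613]
```

```bash
python3 -m creep '[[[0,1,20,0,0],[0,1,40,0,0],[0,1,60,0,0],[0,1,68,0,0],[0,1,68,0,0]]]'
python3 -m creep '[[[0,0,0,0,0],[0,0,0,0,0]]]'
python3 -c "
from h import *
to(437.3,-274.8,170,-3.12)
snap('wrist','w4.png');snap('side','s4.png')
snap('top','t4.png')
crop('full_side0.png','x.png',0,0,10,10,1)
crop('full_s4.png','c7.png',250,180,390,320,4)
crop('full_t4.png','c8.png',315,155,425,255,6)
"
```

```text
time: 6.72
position: [435.3, -273.4, 183.4]
ee_rot: [3.13, 0.021, -0.062]
force: [0.4, 0.2, -3.3]
finger_gap: 0.244
time: 6.88
position: [435.5, -273.5, 184.2]
ee_rot: [3.129, 0.021, -0.061]
force: [0.4, -0.9, -3.5]
finger_gap: 0.239
t 6.88 pos [ 435.5 -273.5  184.2] yaw -3.50 gap 0.239 F [ 0.4 -0.9 -3.5] -> shift [ 2.1  1.  14.1] turn -0.4 rpy [ 3.1291  0.0205 -0.0612]
```

View pics/c7.png

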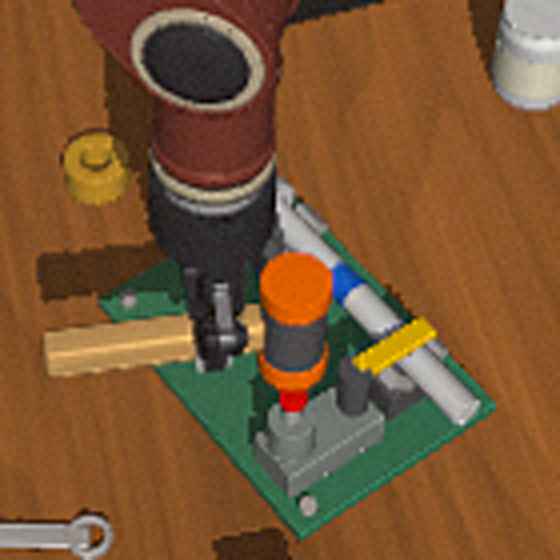

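View pics/full_w4.png

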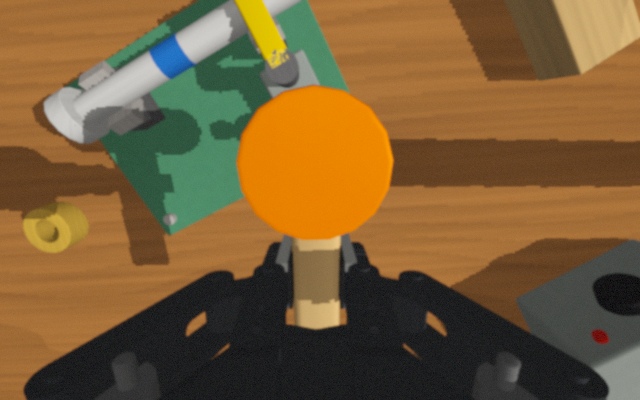

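View pics/c8.png

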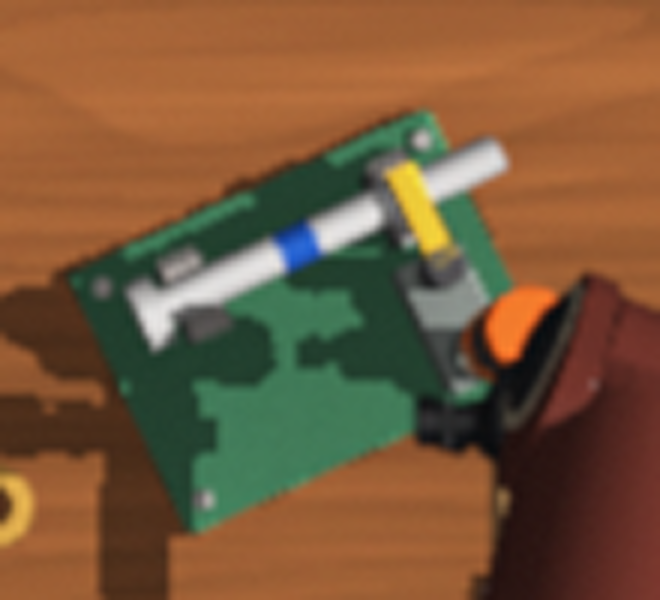

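```bash
python3 - <<'E'
from h import *
np.set_printoptions(precision=1,suppress=True)
s=old('w4.png')
S=(250+296/4-.4,180+287/4-.4)
print(onz('wrist',(315,162.5),228.5,s),onz('side',S,228.5),tri([('wrist',(315,162.5),s),('side',S,None)]))
print('pin proj side',proj('side',(491.7,-278,104)),'bottom',proj('side',(491.7,-278,139)))
E
```

```text
[ 492.1 -276.4  228.5] [ 490.6 -280.7  228.5] [ 491.5 -276.5  222.9]
pin proj side [322.6 278.3] bottom [322.9 270.8]
```

```bash
python3 -m creep '[[[0,1,10,0,0],[0,1,20,0,0],[0,1,28,0,0],[0,1,28,0,0]]]' 120
python3 -m creep '[[[0,0,3,0,0],[0,0,6,0,0],[0,0,8,0,0],[0,0,8,0,0]]]'
python3 -m creep '[[[0,0,2,0,0],[0,0,4,0,0],[0,0,5,0,0],[0,0,5,0,0]]]'

```

```text
time: 7.37
position: [433.7, -274.2, 154.1]
ee_rot: [3.131, 0.024, -0.061]
force: [-1.0, 0.6, -4.0]
finger_gap: 0.236
time: 7.7
position: [433.6, -274.3, 146.4]
ee_rot: [3.131, 0.023, -0.061]
force: [-0.8, 0.2, -0.6]
finger_gap: 0.232
time: 8.03
position: [433.6, -274.4, 141.5]
ee_rot: [3.131, 0.023, -0.061]
force: [-1.7, 1.8, 2.2]
finger_gap: 0.235
```

```bash
python3 -m creep '[[[0,0,2,0,0],[0,0,4,0,0],[0,0,5,0,0],[0,0,5,0,0]]]'
python3 -m creep '[[[0,0,2,0,0],[0,0,4,0,0],[0,0,5,0,0],[0,0,5,0,0]]]'
python3 -c "
from h import *
snap('side','s5.png')
crop('full_s5.png','c9.png',250,180,390,320,4)
"
```

```text
time: 8.37
position: [433.4, -274.4, 137.5]
ee_rot: [3.13, 0.023, -0.061]
force: [-5.5, 2.4, 11.6]
finger_gap: 0.233
time: 8.7
position: [432.9, -274.5, 136.5]
ee_rot: [3.129, 0.022, -0.061]
force: [-12.7, 6.0, 32.8]
finger_gap: 0.239
```

View pics/c9.png

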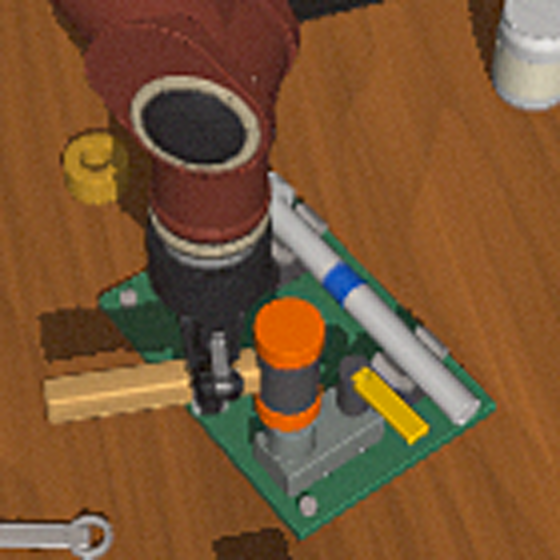

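The clamp arm now points outward along -y, clear of the shaft (yellow at (390,405) in the crop). The force rose steeply to about 33 N, so the pin is at its stop. Retreat upward.

```bash
python3 -m creep '[[[0,0,-6,0,0],[0,0,-20,0,0],[3,0,-50,0,0],[5,0,-85,0,0],[6,0,-118,0,0]]]'
python3 -c "
from h import *
snap('side','s6.png')
crop('full_s6.png','c10.png',250,180,390,320,4)
snap('wrist','w6.png')
to(582.6,235,160,-3.12)
"
```

```text
time: 9.17
position: [441.6, -273.4, 254.2]
ee_rot: [3.13, 0.023, -0.061]
force: [-0.1, -1.1, -5.2]
finger_gap: 0.235
t 9.27 pos [ 445.5 -275.4  258.8] yaw -3.51 gap 0.235 F [ 0.6 -0.  -4.1] -> shift [ 106.5 -519.5   88.6] turn -0.4 rpy [ 3.1237  0.0096 -0.0613]
```

View pics/c10.png

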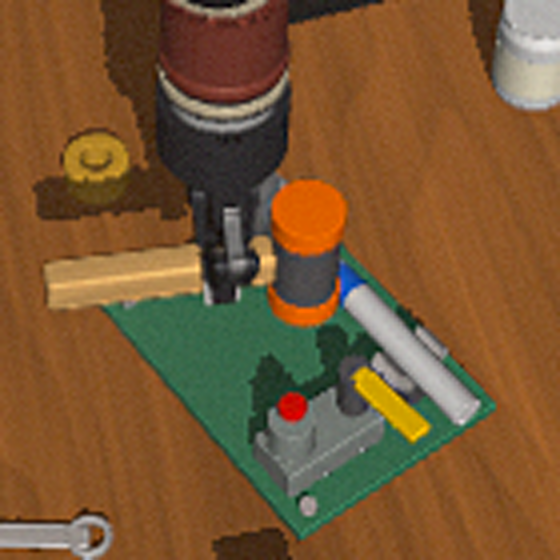

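View pics/full_w6.png

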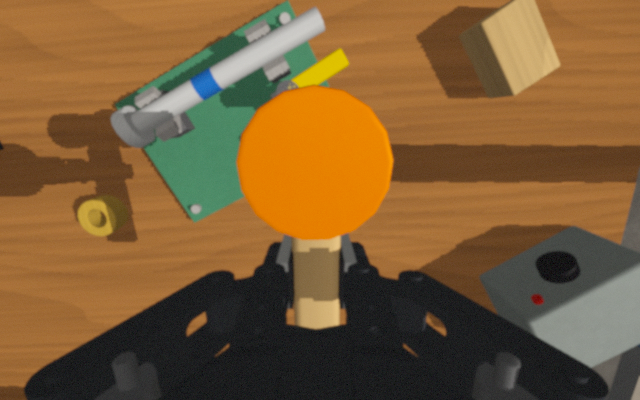

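The pin stays down, and the mallet did not slip: its head is still at (315,163) in the wrist view. Return it to the mat.

```bash
python3 -m creep '[[[7,-38,0,0,0],[15,-77,0,0,0],[23,-116,0,0,0],[31,-154,0,0,0],[40,-193,0,0,0]]]'
python3 -m creep '[[[7,-38,0,0,0],[15,-77,0,0,0],[23,-116,0,0,0],[31,-154,0,0,0],[40,-193,0,0,0]]]'
python3 -c "
from h import *
to(582.6,235,160,-3.12)
"
```

```text
time: 9.68
position: [496.4, -83.8, 252.8]
ee_rot: [3.124, 0.013, -0.062]
force: [1.8, -0.1, -4.0]
finger_gap: 0.237
time: 10.1
position: [547.6, 107.8, 246.2]
ee_rot: [3.123, 0.017, -0.063]
force: [1.9, -0.5, -4.4]
finger_gap: 0.238
t 10.10 pos [547.6 107.8 246.2] yaw -3.59 gap 0.238 F [ 1.9 -0.5 -4.4] -> shift [  28.4 -130.7   83.3] turn -0.5 rpy [ 3.1225  0.0166 -0.0627]
```

```bash
python3 -m creep '[[[9,-38,10,-0.5,0],[18,-76,30,-0.5,0],[26,-110,50,-0.5,0],[29,-130,80,-0.5,0],[29,-131,83,-0.5,0]]]'
python3 -m creep '[[[0,0,0,0,0],[0,0,0,0,0]]]'
python3 -c "
from h import *
to(582.6,235,65,-3.12)
"
```

```text
time: 10.52
position: [577.9, 242.0, 151.1]
ee_rot: [3.123, 0.031, -0.045]
force: [-2.4, 0.8, -5.0]
finger_gap: 0.237
time: 10.68
position: [575.4, 242.3, 147.1]
ee_rot: [3.121, 0.038, -0.043]
force: [-0.9, 0.3, -4.5]
finger_gap: 0.243
t 10.68 pos [575.4 242.3 147.1] yaw -2.47 gap 0.243 F [-0.9  0.3 -4.5] -> shift [10.7  5.4 81.8] turn 0.6 rpy [ 3.1211  0.0379 -0.0432]
```

```bash
python3 -m creep '[[[4,2,25,0.5,0],[8,4,50,0.5,0],[11,5,72,0.5,0],[11,5,78,0.5,0],[11,5,78,0.5,0]]]'
python3 -m creep '[[[0,0,0,0,0],[0,0,0,0,0]]]'
python3 -c "
from h import *
to(582.6,235,51,-3.12)
"
```

```text
time: 11.1
position: [582.3, 233.2, 67.3]
ee_rot: [3.118, 0.041, -0.054]
force: [-0.3, 0.5, -3.9]
finger_gap: 0.239
time: 11.27
position: [583.5, 233.1, 69.1]
ee_rot: [3.119, 0.038, -0.055]
force: [0.6, -0.9, -3.6]
finger_gap: 0.239
t 11.27 pos [583.5 233.1  69.1] yaw -3.16 gap 0.239 F [ 0.6 -0.9 -3.6] -> shift [-0.3 -2.2 18.1] turn -0.0 rpy [ 3.1194  0.038  -0.0551]
```

```bash
python3 -m creep '[[[0,-1,7,0,0],[0,-2,13,0,0],[0,-2,16,0,0],[0,-2,16,0,0],[0,-2,16,0,0]]]'
python3 -m creep '[[[0,0,1,0,0],[0,0,2,0,0],[0,0,2,0,0]]]'
python3 -c "
from h import *
to(582.6,235,50,-3.12)
snap('side','s7.png'); snap('wrist','w7.png')
crop('full_s7.png','c11.png',255,105,375,205,5)
"
```

```text
time: 11.68
position: [582.7, 234.8, 52.8]
ee_rot: [3.119, 0.039, -0.055]
force: [1.0, 0.4, -3.9]
finger_gap: 0.234
time: 11.93
position: [582.8, 235.0, 51.5]
ee_rot: [3.119, 0.038, -0.055]
force: [-1.5, -1.2, -0.7]
finger_gap: 0.236
t 11.93 pos [582.8 235.   51.5] yaw -3.14 gap 0.236 F [-1.5 -1.2 -0.7] -> shift [-0.2 -0.1  1.5] turn -0.0 rpy [ 3.1194  0.038  -0.0548]
```

View pics/c11.png

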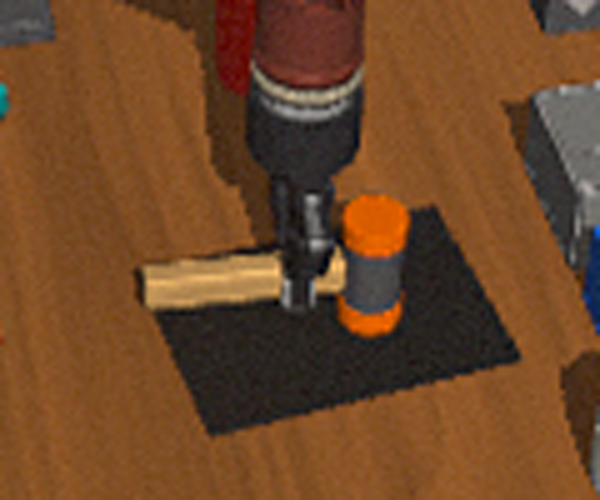

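```bash
python3 -m creep '[[[0,0,1,0,0],[0,0,1.5,0,0],[0,0,1.5,0,0]]]'
python3 -m creep '[[[0,0,0,0,0.65],[0,0,0,0,0.65],[0,0,0,0,0.65],[0,0,0,0,0.65],[0,0,0,0,0.65]]]'
python3 -m creep '[[[0,0,0,0,0.65],[0,0,-1,0,0.65],[0,0,-5,0,0.65]]]'
python3 -c "
from h import *
to(582.6,235,50,-3.12)
snap('wrist','w8.png')
"
```

```text
time: 12.28
position: [582.6, 235.0, 51.1]
ee_rot: [3.119, 0.038, -0.055]
force: [-3.8, -1.4, 5.3]
finger_gap: 0.235
time: 12.7
position: [582.9, 235.0, 51.0]
ee_rot: [3.12, 0.037, -0.055]
force: [0.1, -0.2, -0.2]
finger_gap: 0.649
time: 12.95
position: [582.6, 234.9, 55.4]
ee_rot: [3.119, 0.039, -0.055]
force: [-0.2, 1.2, -0.5]
finger_gap: 0.649
t 12.95 pos [582.6 234.9  55.4] yaw -3.15 gap 0.649 F [-0.2  1.2 -0.5] -> shift [ 0.2 -0.2  5.4] turn -0.0 rpy [ 3.1189  0.0388 -0.0549]
```

View pics/full_w8.png

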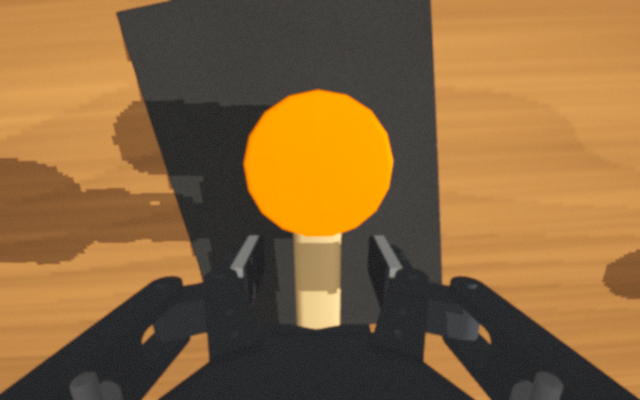

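```bash
python3 -m creep '[[[0,0,-20,0,0.65],[0,0,-50,0,0.65],[0,0,-90,0,1],[0,0,-130,0,1],[0,0,-170,0,1]]]'
python3 -c "
from h import *
print(st()['joints'])
to(556,-170.5,250,-66.2)
"
```

```text
time: 13.42
position: [589.6, 238.5, 228.7]
ee_rot: [3.12, 0.037, -0.055]
force: [1.1, 0.2, 0.6]
finger_gap: 0.997
[-0.34710202  0.63229323 -0.12765419  1.45302216  0.08546678  1.10429032
 -2.11727567]
t 13.42 pos [589.6 238.5 228.7] yaw -3.14 gap 0.997 F [1.1 0.2 0.6] -> shift [-11.9 410.6 -12.1] turn 63.1 rpy [ 3.1201  0.0367 -0.0549]
```

```bash
python3 -m creep '[[[-1,38,-5,6,1],[-2,78,-9,12,1],[-4,116,-12,18,1],[-5,156,-12,24,1],[-6,195,-12,31,1]]]'
python3 -c "
from h import *
to(556,-170.5,250,-66.2)
"
```

```text
time: 13.83
position: [573.3, 42.6, 246.1]
ee_rot: [3.105, 0.019, -0.601]
force: [1.3, -0.2, -0.3]
finger_gap: 1.0
t 13.83 pos [573.3  42.6 246.1] yaw -34.44 gap 1.000 F [ 1.3 -0.2 -0.3] -> shift [106.1 185.6   0.8] turn 31.8 rpy [ 3.1053  0.0189 -0.6011]
```

```bash
python3 -m creep '[[[19,34,0,6,1],[38,68,0,12,1],[57,102,0,18,1],[77,136,0,24,1],[95,166,0,30,1]]]'
python3 -m creep '[[[0,0,0,0,1],[0,0,0,0,1]]]'
python3 -c "
from h import *
to(556,-170.5,250,-66.2)
print(st()['joints'])
snap('wrist','w9.png')
"
```

```text
time: 14.25
position: [557.2, -150.8, 251.0]
ee_rot: [3.101, -0.003, -1.131]
force: [0.3, -0.1, -0.4]
finger_gap: 1.0
time: 14.42
position: [556.3, -154.6, 251.6]
ee_rot: [3.101, -0.005, -1.137]
force: [-0.6, -0.1, -0.2]
finger_gap: 0.999
t 14.42 pos [ 556.3 -154.6  251.6] yaw -65.15 gap 0.999 F [-0.6 -0.1 -0.2] -> shift [14.2  6.9  2. ] turn 1.1 rpy [ 3.1007 -0.0054 -1.1371]
[ 0.09418037  0.51484781  0.1967445   1.6188283  -0.07620811  1.04534219
 -2.40146928]
```

View pics/full_w9.png

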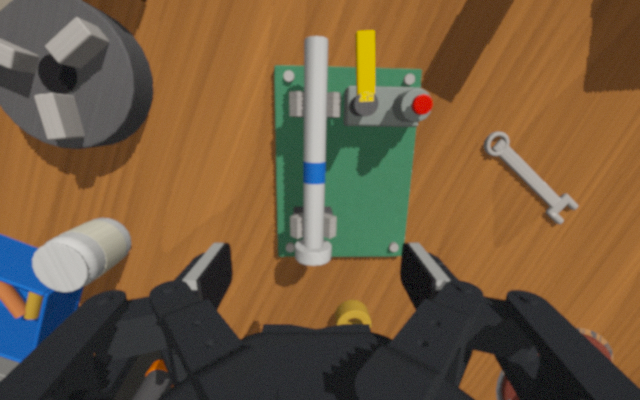

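```bash
python3 - <<'E'
from h import *
np.set_printoptions(precision=1,suppress=True)
crop('full_w9.png','c12.png',265,25,445,275,2.4)
s=old('w9.png')
b=onz('wrist',(314.5,173),67,s);a=onz('wrist',(316.5,42),62,s);f=onz('wrist',(313,235),62,s)
print(b,a,f,np.degrees(np.arctan2(*(a-f)[1::-1])))
E
```

```text
[ 556.3 -168.9   67. ] [ 610.2 -291.3   62. ] [525.9 -99.1  62. ] -66.31517949240633
```

View pics/c12.png

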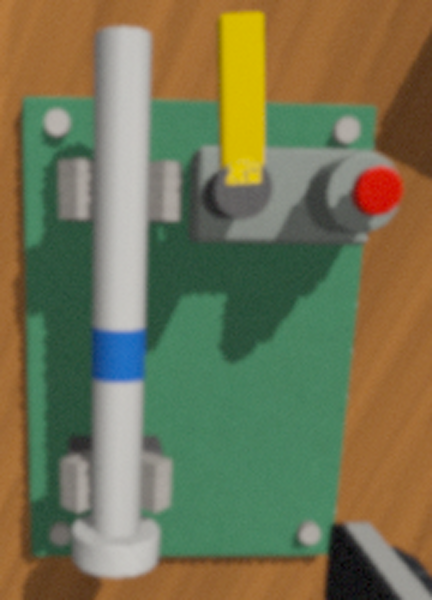

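```bash
python3 -m creep '[[[7,3,25,1,1],[14,3,50,1,1],[14,3,75,1,1],[14,3,90,1,1],[14,3,95,1,1]]]'
python3 -m creep '[[[0,0,0,0,1],[0,0,0,0,1]]]'
python3 -c "
from h import *
to(556.1,-170.2,60,-66.3)
snap('wrist','w10.png')
"
```

```text
time: 14.88
position: [555.8, -164.0, 153.7]
ee_rot: [3.098, 0.002, -1.145]
force: [0.1, 0.4, -0.0]
finger_gap: 1.0
time: 15.05
position: [556.4, -161.7, 153.7]
ee_rot: [3.099, 0.003, -1.142]
force: [0.7, 0.4, -0.4]
finger_gap: 0.997
t 15.05 pos [ 556.4 -161.7  153.7] yaw -65.44 gap 0.997 F [ 0.7  0.4 -0.4] -> shift [ 7.9 -0.2 93.8] turn 0.9 rpy [ 3.0992  0.0032 -1.1421]
```

View pics/full_w10.png

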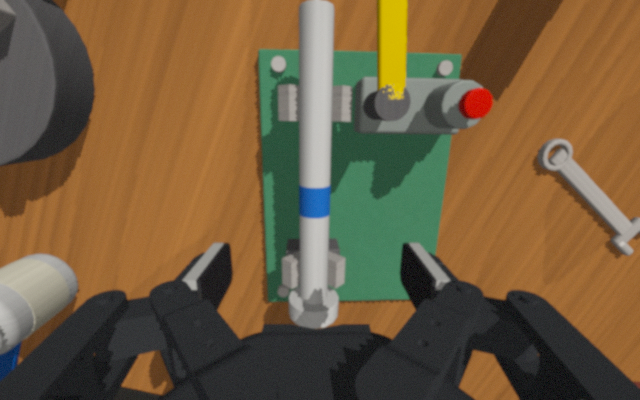

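```bash
python3 -c "
from h import *
s=old('w10.png');print(onz('wrist',(314.5,202),70,s),onz('wrist',(317,20),62,s))"
python3 -m creep '[[[4,0,20,0.9,1],[7,0,40,0.9,1],[8,0,55,0.9,1],[8,0,60,0.9,1],[8,0,60,0.9,1]]]'
python3 -m creep '[[[0,0,0,0,1],[0,0,0,0,1]]]'
python3 -c "
from h import *
to(556.1,-170.2,60,-66.3)
"
```

```text
[ 556.99314419 -169.01802433   70.        ] [ 608.09500965 -286.22018459   62.        ]
time: 15.52
position: [557.8, -170.3, 94.3]
ee_rot: [3.1, 0.002, -1.158]
force: [-0.8, -0.2, 0.7]
finger_gap: 1.001
time: 15.68
position: [558.9, -170.2, 95.8]
ee_rot: [3.102, 0.0, -1.157]
force: [-0.4, -0.1, 0.8]
finger_gap: 0.999
t 15.68 pos [ 558.9 -170.2   95.8] yaw -66.31 gap 0.999 F [-0.4 -0.1  0.8] -> shift [-1.1  1.2 35.9] turn -0.0 rpy [ 3.1023e+00  1.0000e-04 -1.1574e+00]
```

```bash
python3 -m creep '[[[-1,1,12,0,1],[-1,1,24,0,1],[-1,1,33,0,1],[-1,1,35,0,1],[-1,1,35,0,1]]]'
python3 -m creep '[[[0,0,0,0,1],[0,0,0,0,1]]]'
python3 -c "
from h import *
to(556.1,-170.2,60,-66.3)
snap('wrist','w11.png')
"
```

```text
time: 16.1
position: [556.3, -170.2, 60.8]
ee_rot: [3.102, 0.0, -1.157]
force: [-0.6, 0.2, -0.5]
finger_gap: 0.997
time: 16.27
position: [556.9, -170.4, 61.5]
ee_rot: [3.103, -0.001, -1.157]
force: [1.1, -0.4, 0.3]
finger_gap: 1.001
t 16.27 pos [ 556.9 -170.4   61.5] yaw -66.31 gap 1.001 F [ 1.1 -0.4  0.3] -> shift [-0.5  0.6  1.5] turn -0.0 rpy [ 3.1031e+00 -5.0000e-04 -1.1574e+00]
```

View pics/full_w11.png

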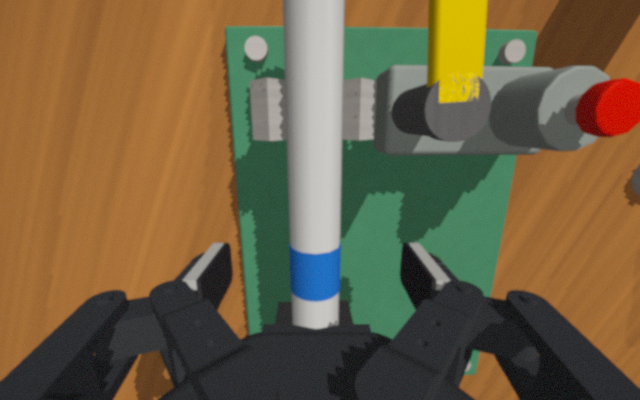

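```bash
python3 -c "
from h import *
s=old('w11.png');print(onz('wrist',(315.5,273),73,s), onz('wrist',(315.5,260),62,s), proj('wrist',(556.2,-170.2,73),s))"

```

```text
[ 557.68558142 -170.62470022   73.        ] [ 557.64618724 -171.55823658   62.        ] [318.09772729 274.86792126]
```

```bash
python3 -m creep '[[[0,0.5,0.5,0,0],[0,0.5,0.5,0,0],[0,0.5,0.5,0,0],[0,0.5,0.5,0,0],[0,0.5,0.5,0,0]]]' 80
python3 -m creep '[[[0,0,0,0,0],[0,0,0,0,0],[0,0,0,0,0],[0,0,0,0,0],[0,0,0,0,0]]]'
python3 -c "
from h import *
to(556.1,-170.2,160,-66.3)
snap('wrist','w12.png')
"
```

```text
time: 16.73
position: [556.4, -170.5, 61.1]
ee_rot: [3.103, -0.001, -1.158]
force: [0.4, 1.3, 1.5]
finger_gap: 0.296
time: 17.15
position: [557.4, -170.2, 61.4]
ee_rot: [3.105, -0.001, -1.157]
force: [2.0, 2.0, 2.5]
finger_gap: 0.255
t 17.15 pos [ 557.4 -170.2   61.4] yaw -66.29 gap 0.255 F [2.  2.  2.5] -> shift [ -0.4   4.8 -98.5] turn 0.0 rpy [ 3.1053e+00 -1.3000e-03 -1.1569e+00]
```

View pics/full_w12.png

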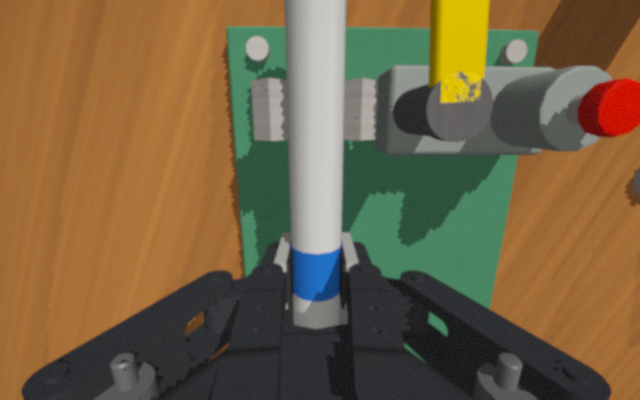

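```bash
python3 -m creep '[[[0,0,-2,0,0],[0,0.2,-5,0,0],[0,0.4,-10,0,0],[0,0.5,-13,0,0],[0,0.5,-13,0,0]]]'
python3 -m creep '[[[0,0,0,0,0]]]'
python3 -c "
from h import *
to(557.4,-170.2,161.4,-66.3)
snap('side','s12.png')
crop('full_s12.png','c13.png',250,180,390,320,4)
"
```

```text
time: 17.62
position: [557.2, -170.6, 75.0]
ee_rot: [3.105, -0.002, -1.157]
force: [-0.1, -0.5, -3.2]
finger_gap: 0.255
time: 17.7
position: [556.9, -170.7, 74.9]
ee_rot: [3.105, -0.002, -1.158]
force: [0.7, 0.9, -3.0]
finger_gap: 0.257
t 17.70 pos [ 556.9 -170.7   74.9] yaw -66.33 gap 0.257 F [ 0.7  0.9 -3. ] -> shift [ -0.1   2.5 -86.4] turn -0.0 rpy [ 3.1047e+00 -1.7000e-03 -1.1577e+00]
```

View pics/c13.png

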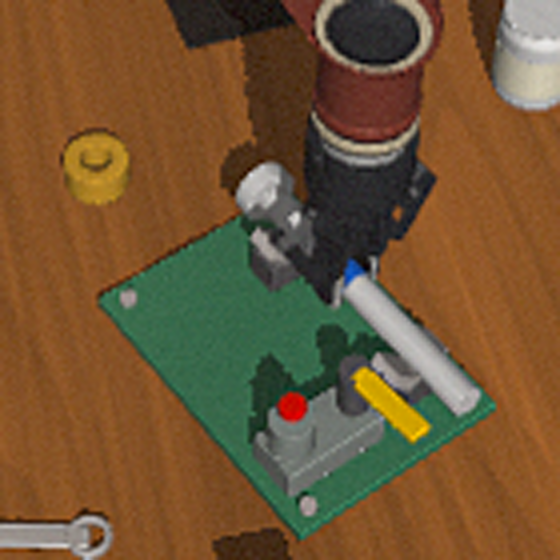

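The shaft is lifted 13.5 mm with its full weight on the gripper and no tilt. Continue slowly.

```bash
python3 -m creep '[[[0,0.2,-6,0,0],[0,0.5,-15,0,0],[0,0.8,-24,0,0],[0,1,-29,0,0],[0,1,-29,0,0]]]'
python3 -m creep '[[[0,0,0,0,0]]]'
python3 -m creep '[[[0,0.2,-6,0,0],[0,0.5,-15,0,0],[0,0.8,-24,0,0],[0,1,-29,0,0],[0,1,-29,0,0]]]'
python3 -m creep '[[[0,0,0,0,0]]]'
python3 -c "
from h import *
to(557.4,-170.2,161.4,-66.3)
"
```

```text
time: 18.17
position: [558.1, -171.2, 106.0]
ee_rot: [3.108, -0.004, -1.158]
force: [0.4, -0.1, -2.6]
finger_gap: 0.255
time: 18.25
position: [558.0, -171.1, 106.4]
ee_rot: [3.108, -0.004, -1.158]
force: [-0.4, 0.3, -4.1]
finger_gap: 0.255
time: 18.67
position: [559.0, -171.4, 137.3]
ee_rot: [3.111, -0.007, -1.158]
force: [0.8, 0.0, -2.2]
finger_gap: 0.256
time: 18.75
position: [558.9, -171.4, 137.6]
ee_rot: [3.111, -0.007, -1.158]
force: [-0.7, 0.6, -4.0]
finger_gap: 0.254
t 18.75 pos [ 558.9 -171.4  137.6] yaw -66.34 gap 0.254 F [-0.7  0.6 -4. ] -> shift [ -1.5   1.7 -23.8] turn -0.0 rpy [ 3.1109 -0.0067 -1.1578]
```

```bash
python3 -m creep '[[[0,0.2,-6,0,0],[0,0.5,-14,0,0],[0,0.8,-20,0,0],[0,0.8,-23,0,0],[0,0.8,-23,0,0]]]'
python3 -m creep '[[[0,0,0,0,0],[0,0,0,0,0],[0,0,0,0,0],[0,0,0,0,0],[0,0,0,0,0]]]'
python3 -c "
from h import *
to(557.4,-170.2,161.4,-66.3)
for c in ['side','top','wrist']: snap(c,c[0]+'13.png')
crop('full_s13.png','c14.png',230,110,400,320,2.8)
to(557.4,-170.2,161.4,-66.3)
"
```

```text
time: 19.17
position: [559.5, -171.5, 161.8]
ee_rot: [3.113, -0.008, -1.158]
force: [1.1, -0.0, -3.4]
finger_gap: 0.257
time: 19.58
position: [559.3, -171.4, 161.5]
ee_rot: [3.112, -0.008, -1.158]
force: [-0.5, -0.8, -3.2]
finger_gap: 0.257
t 19.58 pos [ 559.3 -171.4  161.5] yaw -66.34 gap 0.257 F [-0.5 -0.8 -3.2] -> shift [-1.9  1.2  0.1] turn -0.0 rpy [ 3.1122 -0.0078 -1.1578]
t 19.73 pos [ 559.4 -171.5  161.6] yaw -66.34 gap 0.255 F [-0.2 -0.4 -3.5] -> shift [-2.   1.3  0.2] turn -0.0 rpy [ 3.1124 -0.008  -1.1578]
```

View pics/c14.png

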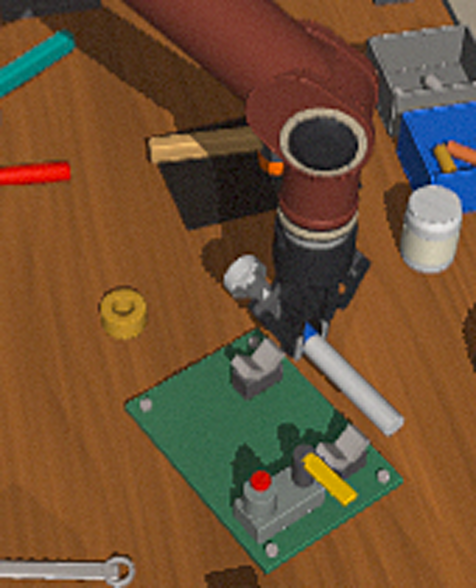

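View pics/full_w13.png

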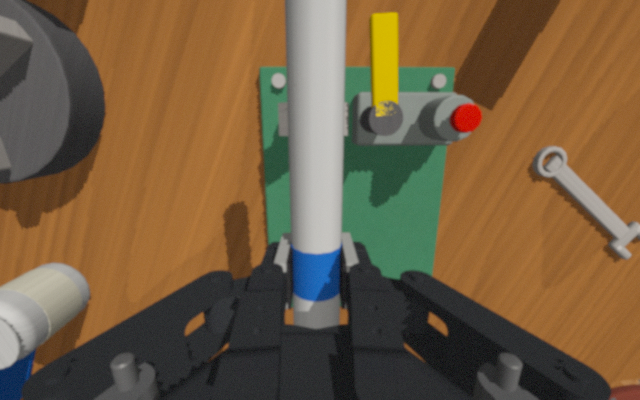

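View pics/full_t13.png

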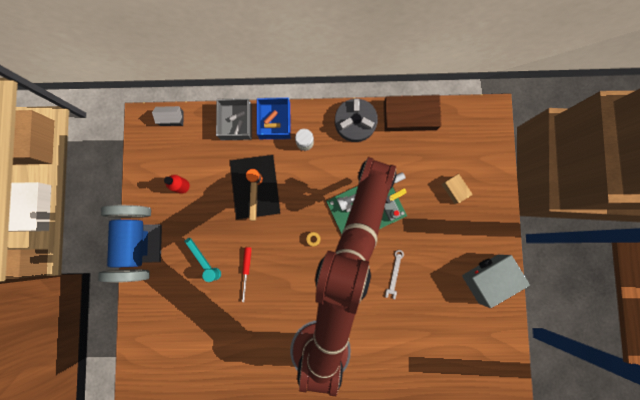

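View pics/full_s13.png

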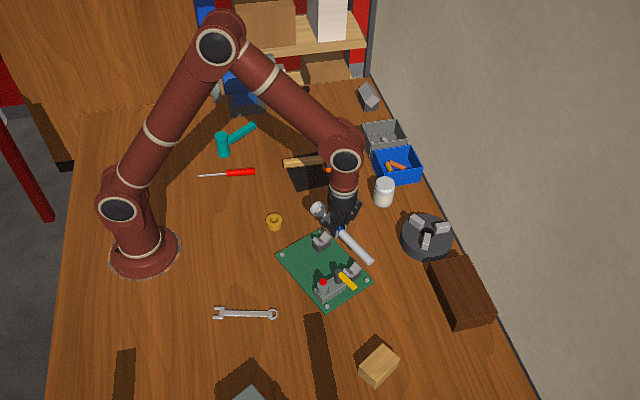

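The shaft is held 100 mm up, level and unchanged in the wrist view. The mallet stands on its mat (top view 253,176), the pin is down, the arm has swung out and the bystanders are unmoved.

```bash
python3 -c "
from h import *
print(ctrl.job_done())"
```

```text
the job is handed in; nothing more can be done
None
```

The job is done and handed in at about 19.7 s of the 64 s allowed.

- **Pin:** I drove it down with the mallet head until the force rose to about 33 N at its stop. After I lifted off, the pin stayed down and the yellow clamp arm was swung out, clear of the shaft.
- **Mallet:** I set it back on its mat in the place it came from and let go. The last top view shows it standing there.
- **Shaft:** I gripped it at the blue band with 80 N and raised it 100 mm. The last checks showed:
  - steady force of about 3.5 N, its own weight, with the gripper gap unchanged;
  - pitch drift of about 0.4° during the lift;
  - nothing else touching it in the pictures.
- **Other things:** the bystanders look unmoved.

One small disagreement: the gripper ended up tilted about 2° around the shaft's own axis, which does not affect the shaft's level. The drift during the lift also carried the shaft about 2 mm sideways.

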